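Pack a cooled sample carrier

ROBOT

A 6-joint arm with a two-finger parallel gripper is mounted at the origin on the work surface. World frame = base frame: x ahead of the robot, y to its left, z up, the work surface at z = 0. Lengths are in m, angles in rad, forces in N, time in s.
With the tool pointing down it reaches from about 0.275 to 0.85 m from the base axis. Payload 5.2 kg.
Tool frame: the origin (TCP) lies on the front face of the gripper's body, between the roots of the fingers; the fingertips stand 73 mm ahead of it and the grasp point (between the pads) lies 54 mm ahead of it (arm.tip_extent is the distance from the TCP to the fingertips, in m); z points along the fingers, y is the line along which they close (so a half turn about z gives the same grasp; the last joint's range is limited). The gripper opens to 85 mm and grips with 20 to 120 N. Pads are 22 mm wide; open, the fingers measure 114 mm over their backs; the gripper's body (76 mm by 85 mm) begins 54 mm behind the grasp point. The pads swing forward as they close: fully open they stand 13 mm farther back than shut.
Start: joints at [0.989, 0.259, 1.535, -0, 1.348, -0.203], TCP at [0.203, 0.511, 0.304] pointing down, gripper open.
Joint ranges: [-3.14, 3.14], [-0.91, 2.08], [0.19, 2.58], [-1.22, 4.36], [0.22, 2.71], [-3.12, 3.12]. Speed limits (rad/s): [2.57, 2.57, 3.14, 3.14, 3.14, 3.14].

INTERFACE

Orientations are given as a rotation vector (axis times angle).
In Python, from workcell import arm gives the robot as it stands.
- The arm moves only by the tool carry_out, never from a script. Its argument "rows" is a list of rows, each a list of 7 numbers: the shift along the tool's x, y, z as a fraction of full scale, then the turn, a rotation vector about the tool's x, y, z as a fraction of full scale, then the opening, from 0 (shut) to 1 (fully open). A call has 1 to 12 rows; each row is the pose to reach, as a shift and turn from the pose commanded when the call began, along the tool's axes at that moment; what a row does not reach only later rows make up. Full scale, the value 1, is 0.8 m for a shift and 90 degrees for a turn. A row lasts 1/12 s, in which the tool goes at most 41.7 mm and 7.16 degrees, less where a joint would pass 70% of its speed; a pose out of reach is approached as far as the arm can. A call with a number of a shift or a turn outside -1 to 1 is refused whole. A call with a gripper value outside its range is refused whole. The fingers move at their own pace and stop on an object; the grip force is fixed at half the most. Time passes only in rows, so rows that repeat a pose let the fingers close. It gives the time, the measured TCP pose, the force, the opening and the grip force at its end, in the units of the state.
- arm.get_state(): the state, without advancing time (a new reading comes with each control period).
- arm.read_camera(name): name is "scene" or "top" or "wrist"; returns a dict with "pixels" (420x560x3 uint8, red, green, blue), "z_map" (420x560 float32, m along the optical axis (not along the pixel's ray), 0 where there is no reading), "fx", "fy", "cx", "cy" (pixels), "R" (3x3) and "t" (3): a world point X has camera coordinates R X + t. Camera axes: x right, y down, z forward; pixel columns grow to the right and rows downward; lengths in m; the calibration is good to about 2 mm. A picture is of the moment at which its call begins.
- arm.sign_off(): hands the job in; it is judged then, once.
The state is a dict: "clock": time; "joint_positions": joint angles; "joint_velocities": joint speeds; "joint_efforts": joint torques, N m; "eef_pos": TCP position; "eef_rot": TCP orientation; "contact_force": force on the tool from outside, world axes, zero at the start; "ft_torque": the same for the moment, N m; "width": opening from 0.0 (shut) to 1.0 (fully open); "finger_force": force on a finger pad.
Only numpy, scipy, OpenCV 4.12 (cv2) and the standard library are available. Lean on these libraries where they do the work, as an engineer would, in place of code of your own. Each camera call takes 0.05 s, during which the arm holds its last target. There are 200 camera calls.

TASK

Pack the white carrier for a cold transport: with the scoop, bring at least three of the cooling balls from the grey tub into the carrier's deep bay, never touching a ball with the fingers and leaving no ball anywhere but in the tub or that bay. Stand the scoop back in its shallow rest, pan down, and lay the sample case flat side down, fully home in the carrier's low bay with its tab out through the notch. Do not disturb the bottle or the beaker.

Things in the scene. Friction and masses are not known exactly. Their poses are not given: they have to be found in the camera images.
- tub: Fixed open grey plastic tub holding five loose cooling balls, 260 long (its x) x 134 wide (its y) x 55 high outside, walls and floor 5 thick (inside 250 x 124, floor at z = 5). Origin: centre of its underside. The balls start in its +x half; its -x half starts empty. It may stand left or right of the scoop's rest.
- ball0: White hard-shelled cooling ball, 36 in diameter, 25 g, rolls freely. Origin: its centre. All five are alike.
- ball1: White hard-shelled cooling ball, 36 in diameter, 25 g, rolls freely. Origin: its centre. All five are alike.
- ball2: White hard-shelled cooling ball, 36 in diameter, 25 g, rolls freely. Origin: its centre. All five are alike.
- ball3: White hard-shelled cooling ball, 36 in diameter, 25 g, rolls freely. Origin: its centre. All five are alike.
- ball4: White hard-shelled cooling ball, 36 in diameter, 25 g, rolls freely. Origin: its centre. All five are alike.
- scoop: Aluminium scoop. Pan 100 (x) x 104 (y), floor 1.5 thick, side and back walls 40 high, 2.5 thick; the sides end at x = 20, leaving a bare flat lip in front (+x = mouth). Behind the back wall a post (18 wide, back to x = -61) rises to a black level grip bar over the pan: x -61 to 20, 20 thick (y), z 78 to 104. 180 g. Origin: centre of the pan's underside; z up.
- scoop_grip (a point): Point to pinch on the scoop's grip bar: at (-12, 0, 91) mm in the scoop's frame, close across the bar's 20 mm thickness (the scoop's y).
- rest: Fixed shallow steel tray, the scoop's rest: 160 (x) x 140 (y) outside, rim 12 high and 4 thick, floor 4 thick. Origin: centre of its underside. The scoop starts standing in it, pan down.
- carrier: Fixed white carrier with a grey floor, 199 (x) x 140 (y), floor and walls 5 thick, two bays. -x side: low case bay, inside 64 (x) x 130 (y), walls 25 high, with a notch 36 wide, open down to the floor, in the middle of its +y end wall. +x side: deep ball bay, inside 120 (x) x 130 (y), walls and divider 50 high. Origin: centre of underside. Left or right of the rest.
- case_bay (a point): Centre of the inner floor of the carrier's case bay: (-62.5, 0, 5) mm in the carrier's frame; axes as the carrier.
- ball_bay (a point): Centre of the inner floor of the carrier's ball bay: (34.5, 0, 5) mm in the carrier's frame; axes as the carrier.
- case: White sample case, flat underneath, 110 (x) x 50 (y) x 25 high, with an upright crosswise finger grip in the middle of its top (20 thick along x, 44 long along y, z 25 to 60) and a flat tab 24 wide, standing out 28 beyond its +x end (z 5 to 13). 120 g. Origin: centre of its underside; z up.
- case_tab (a point): Middle of the case's latch tab: (69, 0, 9) mm in the case's frame.
- bottle: Bystander: closed reagent bottle, 60 in diameter, 120 high. Origin: centre of its underside.
- beaker: Bystander: glass beaker, 70 in diameter, 80 high. Origin: centre of its underside.
Mind the look-alikes: they are no part of the job. Leave any brown or orange look-alike of the ball1 alone.

How it is judged:
By the outcome, as a careful person would: the job done as asked, in the order asked, and still so for the second after the job is handed in, with the robot touching nothing.
It also fails if it takes over 72 s, if anything falls off the work surface, if the arm or the gripper's body presses on something with over 40 N, if the wrist force passes 120 N, or if a joint passes its speed limit or range.

## Working session

There is one attempt and no reset: what is moved stays moved. The work goes in short steps, Python scripts to look and compute and a tool call to move; the robot and the scene stay as the last step left them, time stands still between calls to the robot, and variables do not carry over. Pictures are saved under pics/ and viewed, at most 10 in all, crops included, and the job is handed in when it is done.

Besides the shell and the picture viewer there is one more tool, called after "Emit:" by a JSON object that holds its "method" and its "body", one argument or row to a line. carry_out: Moves the arm, as the interface text tells. Its arguments: {"type":"object","properties":{"rows":{"type":"array"}},"required":["rows"]}

```bash
mkdir -p pics; ls
cat > h.py <<'E'
import numpy as np, cv2
from workcell import arm
from scipy.spatial.transform import Rotation as Ro
def cloud(c):
    z=c["z_map"]; v,u=np.mgrid[:z.shape[0],:z.shape[1]]
    P=np.stack([(u-c["cx"])/c["fx"]*z,(v-c["cy"])/c["fy"]*z,z],-1)
    W=(P-c["t"])@c["R"]; W[z==0]=np.nan
    return W
def save(c,n): cv2.imwrite("pics/"+n,c["pixels"][:,:,::-1])
def get(n): 
    c=arm.read_camera(n); np.savez("%s.npz"%n,**c); return c
E
python3 - <<'E'
from h import *
s=arm.get_state(); print(s)
for n in ["top","scene"]:
    c=get(n); save(c,n+".png"); print(n,c["fx"],c["cx"],c["cy"],c["R"],c["t"])
E
```

```text
pics
{'clock': 0.0, 'joint_positions': array([ 9.89202808e-01,  2.59335863e-01,  1.53612244e+00, -4.30741674e-06,
        1.34800904e+00, -2.02785915e-01]), 'joint_velocities': array([-0.0027588 ,  0.00086824, -0.00060501,  0.00065146, -0.00149172,
       -0.00030176]), 'joint_efforts': array([ 1.86069969e-04, -4.46019173e+01, -2.90577239e+01, -3.12979364e-04,
        1.15269425e-02,  1.75883184e-05]), 'eef_pos': array([0.20313549, 0.51066407, 0.30306263]), 'eef_rot': array([-5.91342438e-01, -3.08470970e+00,  2.72307539e-03]), 'contact_force': array([0.16303867, 0.74926951, 0.09177831]), 'ft_torque': array([ 1.80850884e-05,  3.80130034e-02, -1.99773459e-02]), 'finger_force': 0.0, 'width': 0.9979558031245472}
top 405.6983022042869 281.66660011998613 213.9771164018927 [[-0.01228482 -0.99990912 -0.00555237]
 [-0.98880276  0.01297387 -0.14866329]
 [ 0.14872181  0.00366389 -0.98887229]] [-0.00677374  0.51721797  1.0761561 ]
scene 387.2322174596263 274.50336702992024 207.28475093305573 [[ 0.25529619  0.9668147   0.0096538 ]
 [ 0.80406406 -0.20675434 -0.55743486]
 [-0.53694025  0.15007327 -0.83016455]] [-0.12734731 -0.39878931  1.29304112]
```

View pics/top.png

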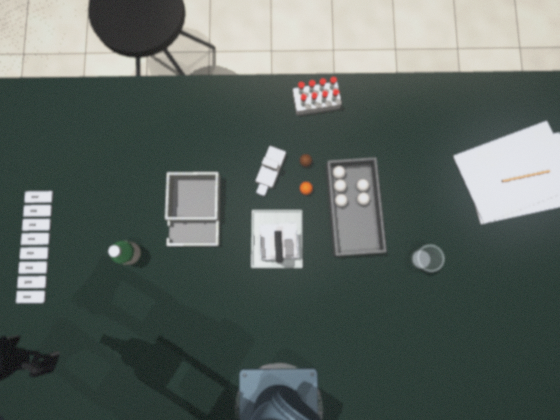

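View pics/scene.png

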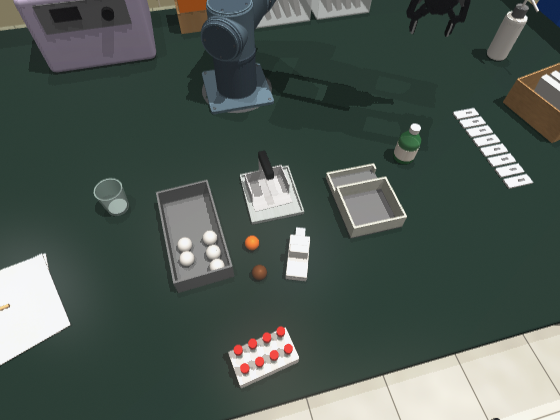

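Top view: the carrier is at (193,208) with its low bay towards the robot. The rest and scoop are at (277,239), the tub at (356,206) with the balls at the far end, and the case at (270,170) with its tab towards (262,190). The bottle is at (124,252) and the beaker at (429,258). Next, an enlarged crop with depth.

Run:
```python
from h import *
c=dict(np.load("top.npz")); W=cloud(c)
im=cv2.resize(c["pixels"][135:275,150:400],None,fx=3.2,fy=3.2,interpolation=cv2.INTER_CUBIC)
cv2.imwrite("pics/topcrop.png",im[:,:,::-1])
def fit(name,u0,u1,v0,v1,lo,hi):
    for cam in ["top"]:
        P=W[v0:v1,u0:u1].reshape(-1,3); P=P[(P[:,2]>lo)&(P[:,2]<hi)]
        r=cv2.minAreaRect((P[:,:2]*1000).astype(np.float32)); print(name,len(P),np.round(r[0],1),np.round(r[1],1),round(r[2],1),"z",np.percentile(P[:,2],[5,50,95]).round(4))
fit("tub rim",320,395,150,262,.045,.065)
fit("carrier rim",160,225,165,252,.044,.06)
fit("carrier low",160,225,220,252,.018,.03)
fit("grip",262,295,225,268,.09,.115)
fit("pan walls",245,310,205,275,.036,.055)
fit("rest",245,310,205,275,.008,.02)
fit("case grip",250,290,140,200,.05,.07)
fit("case body",250,290,140,200,.02,.03)
fit("case tab",250,290,140,200,.008,.017)
fit("bottle",100,150,230,275,.08,.13)
fit("beaker",405,455,235,280,.06,.1)
fit("table",220,250,180,190,-.02,.02)
```

```text
tub rim 718 [ 538.  -214.8] [261.4 135.3] 3.2 z [0.047  0.0549 0.0588]
carrier rim 462 [571.7 233.5] [141.6 129.9] 89.5 z [0.0453 0.051  0.0547]
carrier low 174 [472.3 233.9] [139.5  68. ] 89.1 z [0.0199 0.0264 0.0292]
grip 248 [425.8  -3.5] [79.6 19.7] 2.7 z [0.1049 0.1084 0.1114]
pan walls 89 [425.8  -3.5] [ 79.3 104.3] 4.0 z [0.0395 0.0449 0.0484]
rest 686 [454.3   3.2] [139.4 157.6] 88.9 z [0.0082 0.0101 0.0158]
case grip 125 [658.1  17.3] [43.7 21.1] 71.6 z [0.0538 0.0609 0.0646]
case body 510 [658.4  17.1] [ 50.1 110.4] 68.5 z [0.0224 0.0259 0.0291]
case tab 105 [640.6  15.1] [ 77.  131.4] 76.8 z [0.0085 0.0138 0.0166]
bottle 345 [418.5 408.1] [49.5 52.1] 89.5 z [0.0814 0.0949 0.123 ]
beaker 248 [ 393.  -397.6] [67.9 67.3] 89.3 z [0.0627 0.0776 0.0826]
table 299 [610.6 121.6] [84.6 28.7] 89.1 z [-0.0028  0.0012  0.0048]
```

View pics/topcrop.png

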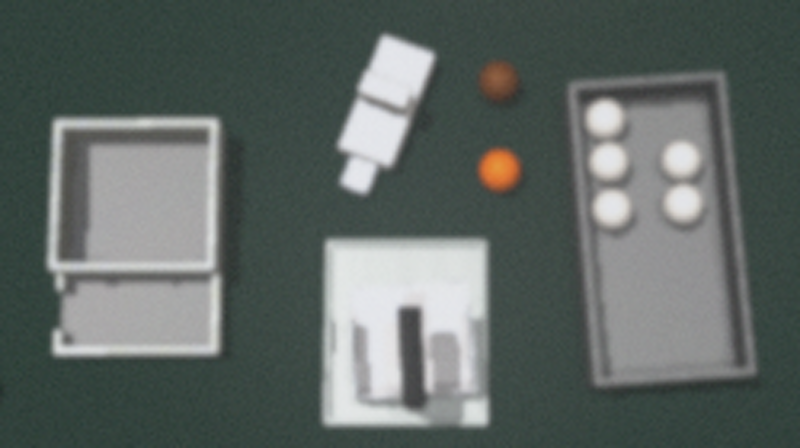

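The crop shows:
- **Scoop:** the mouth points away from the robot (+x), with the bar at (412,357).
- **Tub:** its +x end is the far end, with balls at (605,118), (608,161), (612,209), (682,160) and (683,203).
- **Carrier:** the notch is on the left (+y) end of the low bay, at (62,305).
- **Case:** the tab points towards the robot, at (357,175).

Next, a check from the second view and a planning helper.

```bash
cat >> h.py <<'E'
# pose of the grasp point -> tool. yaw, pitch in deg (pitch>0 = mouth down), P in mm
F=np.diag([-1.,1,-1])
def tool(P,yaw,pitch):
    R=Ro.from_euler("ZY",[yaw,pitch],degrees=True).as_matrix()@F
    return R, np.array(P)/1000-R[:,2]*.054
def now():
    s=arm.get_state(); return Ro.from_rotvec(s["eef_rot"]).as_matrix(), s["eef_pos"]
def scoopgrip(L,yaw,pitch,off=(-62,0,91)):  # grasp point when the lip tip's middle (underside) is at L
    return np.array(L)+Ro.from_euler("ZY",[yaw,pitch],degrees=True).as_matrix()@np.array(off,float)
def calls(cs,start=None):
    """cs: list of calls, each a list of (P,yaw,pitch,opening,rows)"""
    R0,p0=start or now()
    for c in cs:
        R1,p1=R0,p0; n=0
        for (P,y,pt,o,k) in c:
            R,p=tool(P,y,pt); n+=k
            d=R0.T@(p-p0)/.8; w=Ro.from_matrix(R0.T@R).as_rotvec()/(np.pi/2)
            mm=1000*np.linalg.norm(p-p1); dg=np.degrees(Ro.from_matrix(R1.T@R).magnitude())
            print("  x%d"%k,[float(x) for x in np.round([*d,*w,o],3)],"%.0fmm %.0fdeg need %.1f"%(mm,dg,max(mm/41.7,dg/7.16)))
            R1,p1=R,p
        print("-- rows",n); R0,p0=R1,p1
def st():
    s=arm.get_state(); R,p=now(); print("t %.2f"%s["clock"],"grasp",np.round((p+R[:,2]*.054)*1000,1),"yawpitch",Ro.from_matrix(R@F).as_euler("ZYX",degrees=True).round(2),"F",s["contact_force"].round(1),"w %.3f ff %.1f"%(s["width"],s["finger_force"]))
E
python3 - <<'E'
from h import *
c=dict(np.load("scene.npz")); W=cloud(c)
def fit(name,u0,u1,v0,v1,lo,hi):
    P=W[v0:v1,u0:u1].reshape(-1,3); P=P[(P[:,2]>lo)&(P[:,2]<hi)]
    r=cv2.minAreaRect((P[:,:2]*1000).astype(np.float32)); print(name,len(P),np.round(r[0],1),np.round(r[1],1),round(r[2],1),"z",np.percentile(P[:,2],[5,50,95]).round(4))
fit("tub",150,236,178,292,.047,.063)
fit("carrier",325,410,160,240,.045,.06)
fit("grip",250,285,140,190,.09,.115)
fit("case grip",280,315,225,285,.05,.07)
fit("case body",280,315,225,285,.02,.03)
st()
g=(434,-3,95); a=(434,-3,175)
calls([[(a,3,0,1,12)],[(a,3,0,1,4),(g,3,0,1,4)],[(g,3,0,0,6)]])
E
```

```text
tub 769 [ 535.9 -216.4] [262.7 134. ] 3.3 z [0.0484 0.0531 0.0554]
carrier 442 [569.6 231.6] [141.6 133.3] 89.6 z [0.0453 0.0478 0.05  ]
grip 240 [426.9  -5.5] [83.  20.2] 3.4 z [0.0942 0.1052 0.1079]
case grip 169 [658.1  15.1] [44.  20.7] 70.1 z [0.0519 0.0579 0.0608]
case body 606 [657.5  15.5] [ 49.7 110.4] 68.2 z [0.0213 0.0234 0.0258]
t 0.10 grasp [203.1 510.7 249.2] yawpitch [-2.17e+01  2.00e-02 -9.00e-02] F [-0.1  0.   0.8] w 0.997 ff 0.0
  x12 [-0.506, -0.49, 0.093, -0.001, -0.0, -0.274, 1.0] 568mm 25deg need 13.6
-- rows 12
  x4 [0.0, 0.0, 0.0, 0.0, 0.0, 0.0, 1.0] 0mm 0deg need 0.0
  x4 [0.0, 0.0, 0.1, 0.0, 0.0, 0.0, 1.0] 80mm 0deg need 1.9
-- rows 8
  x6 [0.0, 0.0, 0.0, 0.0, 0.0, 0.0, 0.0] 0mm 0deg need 0.0
-- rows 6
```

Emit:
{"method": "carry_out", "body": {
  "rows": [
    [-0.506,-0.49,0.093,0,0,-0.274,1],
    [-0.506,-0.49,0.093,0,0,-0.274,1],
    [-0.506,-0.49,0.093,0,0,-0.274,1],
    [-0.506,-0.49,0.093,0,0,-0.274,1],
    [-0.506,-0.49,0.093,0,0,-0.274,1],
    [-0.506,-0.49,0.093,0,0,-0.274,1],
    [-0.506,-0.49,0.093,0,0,-0.274,1],
    [-0.506,-0.49,0.093,0,0,-0.274,1],
    [-0.506,-0.49,0.093,0,0,-0.274,1],
    [-0.506,-0.49,0.093,0,0,-0.274,1],
    [-0.506,-0.49,0.093,0,0,-0.274,1],
    [-0.506,-0.49,0.093,0,0,-0.274,1]
  ]
}}

```text
clock: 1.1
eef_pos: [0.4029, 0.0658, 0.2395]
eef_rot: [-0.081, 3.14, 0.0]
contact_force: [1.7, 1.1, -0.1]
width: 1.0
finger_force: 0.0
```

Run:
```python
from h import *
st()
g=(434,-3.5,95); a=(434,-3.5,175)
calls([[(a,3,0,1,5),(g,3,0,1,4)],[(g,3,0,0,6)]])
```

```text
t 1.10 grasp [402.9  65.8 185.5] yawpitch [ 2.95 -0.01  0.01] F [ 1.7  1.1 -0.1] w 1.000 ff 0.0
  x5 [-0.034, -0.088, 0.013, 0.0, 0.0, -0.001, 1.0] 77mm 0deg need 1.8
  x4 [-0.034, -0.088, 0.113, 0.0, 0.0, -0.001, 1.0] 80mm 0deg need 1.9
-- rows 9
  x6 [0.0, 0.0, 0.0, 0.0, 0.0, 0.0, 0.0] 0mm 0deg need 0.0
-- rows 6
```

Emit:
{"method": "carry_out", "body": {
  "rows": [
    [-0.034,-0.088,0.013,0,0,0,1],
    [-0.034,-0.088,0.013,0,0,0,1],
    [-0.034,-0.088,0.013,0,0,0,1],
    [-0.034,-0.088,0.013,0,0,0,1]
  ]
}}

```text
clock: 1.43
eef_pos: [0.4338, -0.0027, 0.2287]
eef_rot: [0.074, -3.139, -0.001]
contact_force: [-0.8, 0.5, -0.6]
width: 0.997
finger_force: 0.0
```

Run:
```python
from h import *
st()
g=(434,-3.5,95)
calls([[(g,3,0,1,4),(g,3,0,0,5)]])
c=get("wrist"); save(c,"w1.png"); W=cloud(c); m=(W[...,2]>.1)&(W[...,2]<.115)
P=W[m]; print(len(P)); print(cv2.minAreaRect((P[:,:2]*1000).astype(np.float32)),np.median(P,0)) if len(P)>20 else 0
```

```text
t 1.43 grasp [433.7  -2.7 174.7] yawpitch [2.72 0.09 0.03] F [-0.8  0.5 -0.6] w 0.997 ff 0.0
  x4 [-0.0, -0.001, 0.1, 0.0, -0.001, -0.003, 1.0] 80mm 0deg need 1.9
  x5 [-0.0, -0.001, 0.1, 0.0, -0.001, -0.003, 0.0] 0mm 0deg need 0.0
-- rows 9
3296
((423.6903076171875, -5.337856292724609), (79.94486236572266, 19.993366241455078), 2.6156067848205566) [ 0.41949594 -0.00537683  0.10830505]
```

View pics/w1.png

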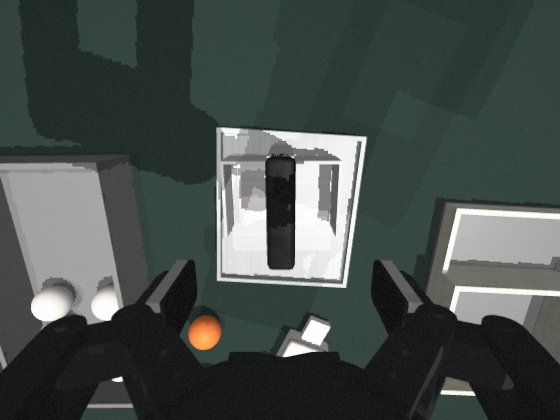

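The wrist view shows the bar at (281,212), midway between the fingers (168–400) and straight. It measures 20 mm thick with its top at z = 108. I'll descend and grip.

Emit:
{"method": "carry_out", "body": {
  "rows": [
    [0,-0.002,0.05,0,0,0,1],
    [0,-0.002,0.09,0,0,0,1],
    [0,-0.002,0.1,0,0,0,1],
    [0,-0.002,0.1,0,0,0,1],
    [0,-0.002,0.1,0,0,0,0],
    [0,-0.002,0.1,0,0,0,0],
    [0,-0.002,0.1,0,0,0,0],
    [0,-0.002,0.1,0,0,0,0],
    [0,-0.002,0.1,0,0,0,0],
    [0,-0.002,0.1,0,0,0,0]
  ]
}}

```text
clock: 2.32
eef_pos: [0.4345, -0.0029, 0.1504]
eef_rot: [-0.081, 3.138, -0.001]
contact_force: [0.8, 0.2, 3.1]
width: 0.224
finger_force: 59.7
```

Run:
```python
from h import *
st()
# tub frame
T=np.array([537,-215.6,0]); Rz=Ro.from_euler("z",3.2,degrees=True).as_matrix()
tub=lambda x,y,z: T+Rz@np.array([x,y,z])
# ball positions from top cam
c=dict(np.load("top.npz")); W=cloud(c)
for u,v in [(605,118),(608,161),(612,209),(682,160),(683,203)]:
    uu=150+u/3.2; vv=135+v/3.2
    Q=W[int(vv)-2:int(vv)+3,int(uu)-2:int(uu)+3].reshape(-1,3)*1000
    q=np.median(Q,0); print(np.round(Rz.T@(q-T)))
up=(434,-4.5,195)
lip1=tub(-15,0,100); lip2=tub(-15,0,6.0)
g1=scoopgrip(lip1,3.2,0); g2=scoopgrip(lip2,3.2,0); print(g1,g2)
calls([[(up,3,0,0,4),(g1,3.2,0,0,7)],[(g2,3.2,0,0,5)]])
```

```text
t 2.32 grasp [434.6  -2.9  96.4] yawpitch [ 2.96 -0.13 -0.04] F [0.8 0.2 3.1] w 0.224 ff 59.7
[101.  36.  41.]
[61. 36. 40.]
[19. 37. 41.]
[nan nan nan]
[ 20. -24.  41.]
[ 460.12006116 -219.89825588  191.        ] [ 460.12006116 -219.89825588   97.        ]
  x4 [0.0, -0.002, -0.123, -0.0, 0.001, -0.0, 0.0] 99mm 0deg need 2.4
  x7 [-0.018, -0.273, -0.118, -0.0, 0.001, -0.003, 0.0] 217mm 0deg need 5.2
-- rows 11
  x5 [0.0, 0.0, 0.118, 0.0, 0.0, 0.0, 0.0] 94mm 0deg need 2.3
-- rows 5
```

```bash
cat >> h.py <<'E'
T=np.array([537,-215.6,0]); Rz=Ro.from_euler("z",3.2,degrees=True).as_matrix()
tub=lambda x,y,z: T+Rz@np.array([x,y,z])
LIP=(-60.7,0,92.4); BACK=(50.3,0,92.4)
E
python3 - <<'E'
from h import *
up=(434.6,-2.9,196)
g=lambda z:scoopgrip(tub(-6,4,z),3.2,0,LIP)
calls([[(up,3,0,0,4),(g(100),3.2,0,0,8)],[(g(10),3.2,0,0,4),(g(10),3.2,0,0,2)]])
E
```

```text
x4 [-0.0, -0.0, -0.124, -0.0, 0.001, -0.0, 0.0] 100mm 0deg need 2.4
  x8 [-0.031, -0.268, -0.12, -0.0, 0.001, -0.003, 0.0] 215mm 0deg need 5.2
-- rows 12
  x4 [0.0, 0.0, 0.112, 0.0, 0.0, 0.0, 0.0] 90mm 0deg need 2.2
  x2 [0.0, 0.0, 0.112, 0.0, 0.0, 0.0, 0.0] 0mm 0deg need 0.0
-- rows 6
```

Emit:
{"method": "carry_out", "body": {
  "rows": [
    [0,0,-0.04,0,0,0,0],
    [0,0,-0.08,0,0,0,0],
    [0,0,-0.12,0,0,0,0],
    [0,0,-0.124,0,0,0,0],
    [-0.006,-0.05,-0.124,0,0,0,0],
    [-0.012,-0.1,-0.123,0,0,0,0],
    [-0.018,-0.15,-0.122,0,0,0,0],
    [-0.024,-0.2,-0.121,0,0,0,0],
    [-0.031,-0.245,-0.12,0,0,0,0],
    [-0.031,-0.268,-0.12,0,0,-0.003,0],
    [-0.031,-0.268,-0.12,0,0,-0.003,0],
    [-0.031,-0.268,-0.12,0,0,-0.003,0]
  ]
}}

```text
clock: 3.32
eef_pos: [0.469, -0.2164, 0.2445]
eef_rot: [0.084, -3.139, -0.002]
contact_force: [-0.2, 0.5, -2.2]
width: 0.224
finger_force: 59.5
```

Run:
```python
from h import *
st()
g=lambda z:scoopgrip(tub(-6,4,z),3.2,0,LIP)
calls([[(g(10),3.2,0,0,6)]])
c=get("top"); W=cloud(c)*1000; m=(W[...,2]>150)
im=cv2.resize(c["pixels"][130:270,240:400],None,fx=4,fy=4,interpolation=cv2.INTER_CUBIC); cv2.imwrite("pics/t2.png",im[:,:,::-1])
```

```text
t 3.32 grasp [ 469.  -216.4  190.5] yawpitch [3.07 0.07 0.08] F [-0.2  0.5 -2.2] w 0.224 ff 59.5
  x6 [-0.002, 0.001, 0.11, 0.001, -0.001, -0.001, 0.0] 88mm 0deg need 2.1
-- rows 6
```

View pics/t2.png

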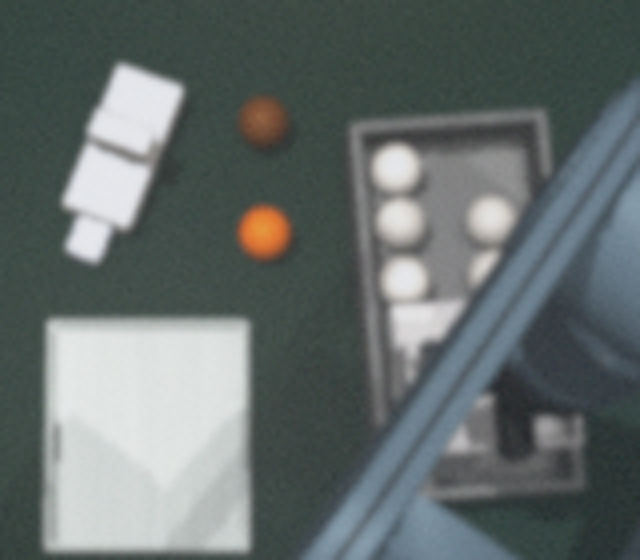

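The scoop hangs over the empty half of the tub, its left edge at (392,330), with the balls ahead of the lip. I'll lower it.

Emit:
{"method": "carry_out", "body": {
  "rows": [
    [-0.002,0,0.03,0,0,0,0],
    [-0.002,0,0.06,0,0,0,0],
    [-0.002,0,0.09,0,0,0,0],
    [-0.002,0,0.11,0,0,0,0],
    [-0.002,0,0.11,0,0,0,0],
    [-0.002,0,0.11,0,0,0,0]
  ]
}}

```text
clock: 3.87
eef_pos: [0.4706, -0.2139, 0.1569]
eef_rot: [0.091, -3.138, -0.003]
contact_force: [-0.4, -0.3, -1.2]
width: 0.226
finger_force: 59.3
```

Run:
```python
from h import *
st()
g=lambda x,z,p:scoopgrip(tub(x,4,z),3.2,p,LIP)
calls([[(g(-6,5,2),3.2,2,0,4)],[(g(x,5,2),3.2,2,0,1) for x in (20,50,80,100,112,120)]])
```

```text
t 3.87 grasp [ 470.5 -213.8  102.9] yawpitch [3.31 0.11 0.1 ] F [-0.4 -0.3 -1.2] w 0.226 ff 59.3
  x4 [-0.006, -0.002, 0.004, 0.001, 0.021, 0.001, 0.0] 6mm 2deg need 0.3
-- rows 4
  x1 [-0.032, -0.0, -0.001, 0.0, 0.0, 0.0, 0.0] 26mm 0deg need 0.6
  x1 [-0.07, 0.0, -0.002, 0.0, 0.0, 0.0, 0.0] 30mm 0deg need 0.7
  x1 [-0.107, -0.0, -0.004, 0.0, 0.0, 0.0, 0.0] 30mm 0deg need 0.7
  x1 [-0.132, -0.0, -0.005, 0.0, 0.0, 0.0, 0.0] 20mm 0deg need 0.5
  x1 [-0.147, -0.0, -0.005, 0.0, 0.0, 0.0, 0.0] 12mm 0deg need 0.3
  x1 [-0.157, 0.0, -0.005, 0.0, 0.0, 0.0, 0.0] 8mm 0deg need 0.2
-- rows 6
```

Emit:
{"method": "carry_out", "body": {
  "rows": [
    [-0.003,-0.001,0.002,0,0.02,0,0],
    [-0.006,-0.001,0.004,0,0.02,0,0],
    [-0.006,-0.001,0.004,0,0.02,0,0]
  ]
}}

```text
clock: 4.12
eef_pos: [0.4772, -0.216, 0.1554]
eef_rot: [0.089, -3.112, 0.004]
contact_force: [-0.4, -0.2, -1.0]
width: 0.225
finger_force: 59.5
```

Run:
```python
from h import *
st()
g=lambda x,z,p:scoopgrip(tub(x,4,z),3.2,p,LIP)
calls([[(g(x,5,2),3.2,2,0,1) for x in (20,50,80,100,112,120)]])
```

```text
t 4.12 grasp [ 475.7 -216.1  101.4] yawpitch [ 3.29  1.64 -0.09] F [-0.4 -0.2 -1. ] w 0.225 ff 59.5
  x1 [-0.03, 0.001, 0.002, -0.001, 0.004, 0.001, 0.0] 24mm 0deg need 0.6
  x1 [-0.068, 0.001, 0.0, -0.001, 0.004, 0.001, 0.0] 30mm 0deg need 0.7
  x1 [-0.105, 0.001, -0.001, -0.001, 0.004, 0.001, 0.0] 30mm 0deg need 0.7
  x1 [-0.13, 0.001, -0.001, -0.001, 0.004, 0.001, 0.0] 20mm 0deg need 0.5
  x1 [-0.145, 0.001, -0.002, -0.001, 0.004, 0.001, 0.0] 12mm 0deg need 0.3
  x1 [-0.155, 0.001, -0.002, -0.001, 0.004, 0.001, 0.0] 8mm 0deg need 0.2
-- rows 6
```

Emit:
{"method": "carry_out", "body": {
  "rows": [
    [0,0,0.003,0,0.004,0,0],
    [0,0,0.004,0,0.004,0,0],
    [0,0,0.005,0,0.004,0,0]
  ]
}}

```text
clock: 4.37
eef_pos: [0.4762, -0.2163, 0.1525]
eef_rot: [0.088, -3.105, 0.004]
contact_force: [-6.4, 3.1, 19.4]
width: 0.226
finger_force: 62.5
```

Run:
```python
from h import *
st()
g=lambda x,z,p:scoopgrip(tub(x,4,z),3.2,p,LIP)
calls([[(g(x,5,2),3.2,2,0,1) for x in (20,50,80,100,112,120)]])
```

```text
t 4.37 grasp [ 474.2 -216.5   98.5] yawpitch [ 3.25  2.05 -0.1 ] F [-6.4  3.1 19.4] w 0.226 ff 62.5
  x1 [-0.031, 0.002, -0.002, -0.001, -0.001, 0.001, 0.0] 25mm 0deg need 0.6
  x1 [-0.069, 0.002, -0.004, -0.001, -0.001, 0.001, 0.0] 30mm 0deg need 0.7
  x1 [-0.106, 0.001, -0.005, -0.001, -0.001, 0.001, 0.0] 30mm 0deg need 0.7
  x1 [-0.131, 0.001, -0.006, -0.001, -0.001, 0.001, 0.0] 20mm 0deg need 0.5
  x1 [-0.146, 0.001, -0.006, -0.001, -0.001, 0.001, 0.0] 12mm 0deg need 0.3
  x1 [-0.156, 0.001, -0.007, -0.001, -0.001, 0.001, 0.0] 8mm 0deg need 0.2
-- rows 6
```

Emit:
{"method": "carry_out", "body": {
  "rows": [
    [0,0,-0.0015,0,0,0,0],
    [-0.03,0.001,-0.0025,0,0,0,0],
    [-0.065,0.001,-0.0035,0,0,0,0],
    [-0.1,0.001,-0.005,0,0,0,0],
    [-0.13,0.001,-0.006,0,0,0,0],
    [-0.145,0.001,-0.0065,0,0,0,0],
    [-0.15,0.001,-0.007,0,0,0,0]
  ]
}}

```text
clock: 4.95
eef_pos: [0.5972, -0.2087, 0.153]
eef_rot: [0.089, -3.104, 0.004]
contact_force: [-3.1, 0.0, 6.6]
width: 0.224
finger_force: 60.7
```

Run:
```python
from h import *
st()
R,p=now(); G=(p+R[:,2]*.054)*1000
print("lip in tub",Rz.T@(G-(R@F)@np.array(LIP)-T))
c=get("top"); im=cv2.resize(c["pixels"][140:260,300:400],None,fx=5,fy=4.8,interpolation=cv2.INTER_CUBIC)
w=get("wrist"); both=np.hstack([im[:420],w["pixels"][:420,130:430]]) if 0 else None
a=cv2.resize(im,(350,420)); b=cv2.resize(w["pixels"],(450,338)); b=np.vstack([b,np.zeros((82,450,3),np.uint8)])
cv2.imwrite("pics/t3.png",np.hstack([a,b])[:,:,::-1])
```

```text
t 4.95 grasp [ 595.2 -208.9   99. ] yawpitch [ 3.3  2.1 -0.1] F [-3.1  0.   6.6] w 0.224 ff 60.7
lip in tub [115.75202719   3.38889235   4.43127242]
```

View pics/t3.png

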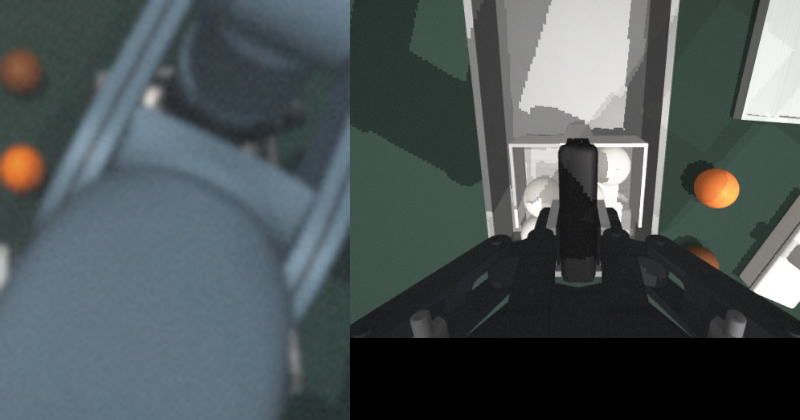

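The wrist view shows balls inside the pan at (612,168), (541,195), (605,195) and (530,228). I'll push the last few mm, then tilt mouth-up.

Run:
```python
from h import *
g=lambda x,z,p:scoopgrip(tub(x,3.5,z),3.3,p,LIP)
b=lambda x,z,p:scoopgrip(tub(x,3.5,z),3.3,p,BACK)
q=[(g(121,4.6,2),3.3,2,0,2)]+[(b(121-111+dx,8,p),3.3,p,0,1) for dx,p in ((0,0),(0,-6),(-1,-12),(-2,-18),(-3,-24))]
lift=[(b(5,z,-25),3.3,-25,0,2) for z in (40,80)]
calls([q+lift])
```

```text
x2 [-0.006, -0.0, -0.001, -0.001, 0.0, -0.0, 0.0] 5mm 0deg need 0.1
  x1 [0.0, 0.0, -0.002, -0.001, -0.022, -0.0, 0.0] 5mm 2deg need 0.3
  x1 [0.02, 0.0, -0.007, -0.001, -0.089, -0.0, 0.0] 16mm 6deg need 0.8
  x1 [0.041, 0.0, -0.01, -0.001, -0.155, -0.0, 0.0] 17mm 6deg need 0.8
  x1 [0.063, -0.0, -0.01, -0.001, -0.222, -0.0, 0.0] 17mm 6deg need 0.8
  x1 [0.084, -0.0, -0.009, -0.001, -0.289, -0.0, 0.0] 17mm 6deg need 0.8
  x2 [0.091, -0.0, -0.048, -0.001, -0.3, -0.0, 0.0] 32mm 1deg need 0.8
  x2 [0.093, -0.0, -0.098, -0.001, -0.3, -0.0, 0.0] 40mm 0deg need 1.0
-- rows 11
```

Emit:
{"method": "carry_out", "body": {
  "rows": [
    [-0.006,0,-0.001,0,0,0,0],
    [-0.006,0,-0.001,0,0,0,0],
    [0,0,-0.002,0,-0.022,0,0],
    [0.01,0,-0.005,0,-0.055,0,0],
    [0.02,0,-0.007,0,-0.089,0,0],
    [0.041,0,-0.01,0,-0.155,0,0],
    [0.063,0,-0.01,0,-0.222,0,0],
    [0.084,0,-0.009,0,-0.289,0,0],
    [0.084,0,-0.009,0,-0.289,0,0],
    [0.084,0,-0.009,0,-0.289,0,0]
  ]
}}

```text
clock: 5.88
eef_pos: [0.5257, -0.2114, 0.1596]
eef_rot: [-0.072, 2.727, 0.019]
contact_force: [-0.3, 0.5, -2.7]
width: 0.22
finger_force: 59.4
```

Run:
```python
from h import *
st()
b=lambda x,z,p:scoopgrip(tub(x,3.5,z),3.3,p,BACK)
calls([[(b(4,z,-24),3.3,-24,0,2) for z in (40,70,110)]])
w=get("wrist"); cv2.imwrite("pics/w4.png",w["pixels"][100:,100:460,::-1])
```

```text
t 5.88 grasp [ 547.4 -210.   110.2] yawpitch [  3.   -23.7    0.19] F [-0.3  0.5 -2.7] w 0.220 ff 59.4
  x2 [-0.019, -0.002, -0.039, 0.001, -0.003, -0.003, 0.0] 35mm 0deg need 0.8
  x2 [-0.034, -0.001, -0.073, 0.001, -0.003, -0.003, 0.0] 30mm 0deg need 0.7
  x2 [-0.054, -0.001, -0.119, 0.001, -0.003, -0.003, 0.0] 40mm 0deg need 1.0
-- rows 6
```

View pics/w4.png

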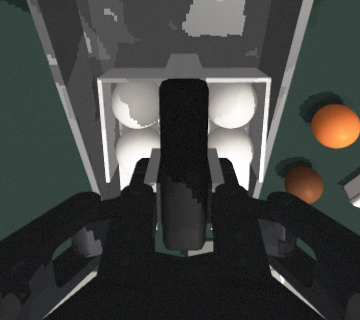

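The pan holds four balls, at (136,102), (229,102), (137,150) and (228,150), and the 2.7 N load agrees with that. I'll lift and carry them to the carrier, turning the scoop crosswise so it fits flat inside the deep bay for a gentle pour.

```bash
cat >> h.py <<'E'
YB=-90.5
Rb=Ro.from_euler("z",-0.5,degrees=True).as_matrix()
bay=lambda x,y,z: np.array([570.8,232.5,0])+Rb@np.array([x,y,z])
bl=lambda y,z,p: scoopgrip(bay(0,y,z),YB,p,LIP)   # lip tip
bb=lambda y,z,p: scoopgrip(bay(0,y,z),YB,p,BACK)  # back bottom
E
python3 - <<'E'
from h import *
b=lambda x,z,p:scoopgrip(tub(x,3.5,z),3.3,p,BACK)
up=b(4,110,-24); over=bb(52,110,-24)
print(up,over)
from scipy.spatial.transform import Slerp
n=9
W=[(up+(over-up)*k/n, 3.3+(YB-3.3)*k/n,-24,0,2) for k in range(1,n+1)]
calls([[(b(4,z,-24),3.3,-24,0,2) for z in (40,70,110)],W[:4],W[4:]])
E
```

```text
[ 549.15338137 -211.40042541  214.87045343] [571.1807486  276.12946796 214.87045343]
  x2 [-0.017, -0.001, -0.039, -0.0, -0.003, -0.002, 0.0] 34mm 0deg need 0.8
  x2 [-0.032, -0.001, -0.073, -0.0, -0.003, -0.002, 0.0] 30mm 0deg need 0.7
  x2 [-0.052, -0.001, -0.119, -0.0, -0.003, -0.002, 0.0] 40mm 0deg need 1.0
-- rows 6
  x2 [-0.007, 0.072, 0.003, 0.047, 0.0, 0.106, 0.0] 58mm 10deg need 1.5
  x2 [-0.014, 0.145, 0.006, 0.094, 0.0, 0.212, 0.0] 58mm 10deg need 1.5
  x2 [-0.023, 0.217, 0.01, 0.141, 0.0, 0.317, 0.0] 58mm 10deg need 1.5
  x2 [-0.032, 0.288, 0.014, 0.188, -0.0, 0.423, 0.0] 58mm 10deg need 1.5
-- rows 8
  x2 [0.036, 0.06, -0.016, 0.047, 0.0, 0.106, 0.0] 57mm 10deg need 1.5
  x2 [0.071, 0.12, -0.032, 0.094, 0.0, 0.212, 0.0] 57mm 10deg need 1.5
  x2 [0.105, 0.179, -0.047, 0.141, 0.0, 0.317, 0.0] 56mm 10deg need 1.5
  x2 [0.139, 0.238, -0.062, 0.188, 0.0, 0.423, 0.0] 56mm 10deg need 1.5
  x2 [0.171, 0.297, -0.076, 0.236, 0.0, 0.529, 0.0] 55mm 10deg need 1.5
-- rows 10
```

Emit:
{"method": "carry_out", "body": {
  "rows": [
    [-0.008,0,-0.02,0,0,0,0],
    [-0.017,0,-0.039,0,-0.003,0,0],
    [-0.025,0,-0.056,0,-0.003,0,0],
    [-0.032,0,-0.073,0,-0.003,-0.002,0],
    [-0.042,0,-0.096,0,-0.003,-0.002,0],
    [-0.052,-0.001,-0.119,0,-0.003,-0.002,0]
  ]
}}

```text
clock: 6.43
eef_pos: [0.529, -0.2128, 0.2655]
eef_rot: [-0.082, 2.722, 0.016]
contact_force: [0.7, 0.4, -2.0]
width: 0.219
finger_force: 59.4
```

Emit:
{"method": "carry_out", "body": {
  "rows": [
    [-0.002,0.02,0.001,0.013,0,0.03,0],
    [-0.005,0.05,0.002,0.033,0,0.074,0],
    [-0.009,0.09,0.004,0.059,0,0.132,0],
    [-0.013,0.13,0.005,0.084,0,0.19,0],
    [-0.018,0.17,0.007,0.11,0,0.248,0],
    [-0.023,0.21,0.01,0.136,0,0.307,0],
    [-0.027,0.25,0.012,0.162,0,0.365,0],
    [-0.032,0.288,0.014,0.188,0,0.423,0]
  ]
}}

```text
clock: 7.1
eef_pos: [0.5398, -0.0332, 0.2642]
eef_rot: [0.665, 2.658, -0.14]
contact_force: [0.7, 0.6, -2.2]
width: 0.221
finger_force: 59.4
```

Run:
```python
from h import *
st()
R,p=now(); g0=(p+R[:,2]*.054)*1000; y0=Ro.from_matrix(R@F).as_euler("ZYX",degrees=True)[0]
over=bb(52,110,-24)
calls([[(g0+(over-g0)*k/10,y0+(YB-y0)*k/10,-24,0,1) for k in range(1,11)]])
c=get("top"); W=cloud(c)*1000; Q=(W-T)@Rz; m=(Q[...,2]>20)&(Q[...,2]<46)&(abs(Q[...,0])<118)&(abs(Q[...,1])<55); print("pts in tub",m.sum(),np.median(Q[m],0) if m.sum() else "")
```

```text
t 7.10 grasp [558.8 -43.4 214.6] yawpitch [-28.07 -23.52  -0.06] F [ 0.7  0.6 -2.2] w 0.221 ff 59.4
  x1 [0.016, 0.039, -0.007, 0.027, -0.005, 0.063, 0.0] 34mm 6deg need 0.9
  x1 [0.032, 0.078, -0.014, 0.055, -0.005, 0.127, 0.0] 34mm 6deg need 0.9
  x1 [0.047, 0.117, -0.02, 0.083, -0.005, 0.19, 0.0] 34mm 6deg need 0.9
  x1 [0.062, 0.155, -0.027, 0.111, -0.005, 0.254, 0.0] 34mm 6deg need 0.9
  x1 [0.077, 0.194, -0.034, 0.139, -0.005, 0.317, 0.0] 33mm 6deg need 0.9
  x1 [0.091, 0.232, -0.04, 0.167, -0.005, 0.381, 0.0] 33mm 6deg need 0.9
  x1 [0.105, 0.271, -0.046, 0.195, -0.005, 0.444, 0.0] 33mm 6deg need 0.9
  x1 [0.119, 0.309, -0.052, 0.223, -0.005, 0.508, 0.0] 33mm 6deg need 0.9
  x1 [0.133, 0.346, -0.058, 0.251, -0.005, 0.571, 0.0] 33mm 6deg need 0.9
  x1 [0.147, 0.384, -0.064, 0.279, -0.004, 0.635, 0.0] 32mm 6deg need 0.9
-- rows 10
pts in tub 0
```

Emit:
{"method": "carry_out", "body": {
  "rows": [
    [0.016,0.039,-0.007,0.027,0,0.063,0],
    [0.032,0.078,-0.014,0.055,0,0.127,0],
    [0.047,0.117,-0.02,0.083,0,0.19,0],
    [0.062,0.155,-0.027,0.111,0,0.254,0],
    [0.077,0.194,-0.034,0.139,0,0.317,0],
    [0.091,0.232,-0.04,0.167,0,0.381,0],
    [0.105,0.271,-0.046,0.195,0,0.444,0],
    [0.119,0.309,-0.052,0.223,0,0.508,0],
    [0.126,0.328,-0.055,0.237,0,0.54,0],
    [0.13,0.34,-0.057,0.245,0,0.56,0],
    [0.13,0.34,-0.057,0.245,0,0.56,0]
  ]
}}

```text
clock: 8.07
eef_pos: [0.5671, 0.2627, 0.2628]
eef_rot: [1.857, 2.108, -0.388]
contact_force: [-0.1, 0.1, -2.3]
width: 0.224
finger_force: 59.9
```

Run:
```python
from h import *
st()
calls([[(bb(52,110,-24),YB,-24,0,3),(bb(54,60,-24),YB,-24,0,2),(bb(54,12,-24),YB,-24,0,2)]])
c=get("top"); W=cloud(c)*1000; Q=(W-T)@Rz; m=(Q[...,2]>20)&(Q[...,2]<46)&(abs(Q[...,0])<118)&(abs(Q[...,1])<55); print("pts in tub",m.sum(),np.median(Q[m],0) if m.sum() else "")
w=get("wrist"); a=c["pixels"][140:270,140:400]; a=cv2.resize(a,(520,260)); b=cv2.resize(w["pixels"][100:],(520,297)); cv2.imwrite("pics/t5.png",np.vstack([a,b])[:,:,::-1])
```

```text
t 8.07 grasp [569.7 241.3 213.3] yawpitch [-82.74 -23.51  -0.12] F [-0.1  0.1 -2.3] w 0.224 ff 59.9
  x3 [0.039, 0.011, -0.019, 0.033, -0.005, 0.079, 0.0] 36mm 8deg need 1.1
  x2 [0.066, 0.011, 0.037, 0.033, -0.005, 0.079, 0.0] 50mm 0deg need 1.2
  x2 [0.09, 0.011, 0.092, 0.033, -0.005, 0.079, 0.0] 48mm 0deg need 1.2
-- rows 7
pts in tub 0
```

View pics/t5.png

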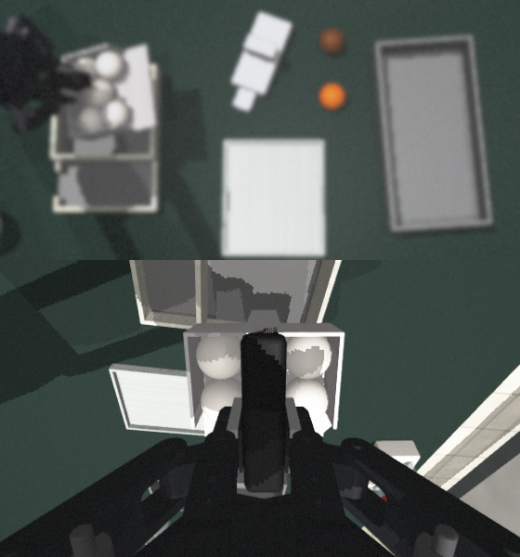

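The tub is empty and all five balls are in the pan, which hangs over the deep bay at (105,85). I'll align it first, then lower it in.

Emit:
{"method": "carry_out", "body": {
  "rows": [
    [0.02,0.006,-0.01,0.017,-0.002,0.04,0],
    [0.039,0.011,-0.019,0.033,-0.005,0.079,0],
    [0.039,0.011,-0.019,0.033,-0.005,0.079,0],
    [0.039,0.011,-0.019,0.033,-0.005,0.079,0]
  ]
}}

```text
clock: 8.5
eef_pos: [0.5708, 0.2938, 0.2654]
eef_rot: [2.0, 1.981, -0.426]
contact_force: [-0.6, 0.4, -3.1]
width: 0.225
finger_force: 60.0
```

Run:
```python
from h import *
st()
calls([[(bb(54,60,-24),YB,-24,0,3),(bb(55,14,-24),YB,-24,0,4)],[(bb(55.5,9,p),YB,p,0,1) for p in (-18,-12,-6,0)]])
w=get("wrist"); W=cloud(w)*1000
m=(W[...,2]>40)&(W[...,2]<56)&(abs(W[...,0]-571)<85)&(abs(W[...,1]-232)<90); P=W[m]
for ax in (0,1): h,e=np.histogram(P[:,ax],np.arange(480 if ax==0 else 140,660 if ax==0 else 330,4)); print([(int(b),int(a)) for a,b in zip(h,e) if a>40])
```

```text
t 8.50 grasp [570.6 271.8 216.1] yawpitch [-90.54 -24.03   0.  ] F [-0.6  0.4 -3.1] w 0.225 ff 60.0
  x3 [0.033, 0.001, 0.055, -0.0, 0.0, -0.0, 0.0] 52mm 0deg need 1.2
  x4 [0.058, 0.001, 0.107, -0.0, 0.0, -0.0, 0.0] 46mm 0deg need 1.1
-- rows 7
  x1 [-0.016, 0.0, 0.013, -0.0, 0.067, -0.0, 0.0] 16mm 6deg need 0.8
  x1 [-0.034, 0.0, 0.023, 0.0, 0.133, 0.0, 0.0] 16mm 6deg need 0.8
  x1 [-0.05, 0.0, 0.034, -0.0, 0.2, -0.0, 0.0] 16mm 6deg need 0.8
  x1 [-0.066, 0.0, 0.047, 0.0, 0.267, 0.0, 0.0] 16mm 6deg need 0.8
-- rows 4
[(504, 350), (508, 326), (512, 53), (516, 53), (520, 51), (524, 56), (528, 53), (532, 52), (536, 53), (540, 54), (544, 52), (548, 53), (552, 55), (556, 50), (560, 49), (564, 55), (568, 55), (572, 55), (576, 52), (580, 49), (584, 51), (588, 54), (592, 54), (596, 53), (600, 55), (604, 53), (608, 50), (612, 52), (616, 54), (620, 52), (624, 46), (628, 470), (632, 185)]
[(228, 49), (232, 54), (236, 55), (240, 59), (244, 60), (248, 65), (252, 59), (256, 64), (260, 66), (264, 67), (268, 70), (272, 72), (276, 72), (280, 77), (284, 81), (288, 83), (292, 73), (296, 661), (300, 1055)]
```

Run:
```python
from h import *
calls([[(bb(43,110,-24),YB,-24,0,2),(bb(43,60,-24),YB,-24,0,3),(bb(43,12,-24),YB,-24,0,4)],[(bb(y,9,p),YB,p,0,1) for y,p in ((47.5,-18),(50.5,-12),(53.5,-6),(55,0))]])
```

```text
x2 [-0.004, 0.001, 0.004, -0.0, 0.001, -0.001, 0.0] 4mm 0deg need 0.1
  x3 [0.021, 0.001, 0.061, -0.0, 0.001, -0.001, 0.0] 50mm 0deg need 1.2
  x4 [0.046, 0.001, 0.116, -0.0, 0.001, -0.001, 0.0] 48mm 0deg need 1.2
-- rows 9
  x1 [-0.012, -0.0, 0.009, -0.0, 0.067, -0.0, 0.0] 12mm 6deg need 0.8
  x1 [-0.027, -0.0, 0.017, 0.0, 0.133, 0.0, 0.0] 13mm 6deg need 0.8
  x1 [-0.04, -0.0, 0.026, -0.0, 0.2, -0.0, 0.0] 13mm 6deg need 0.8
  x1 [-0.054, 0.0, 0.039, 0.0, 0.267, 0.0, 0.0] 15mm 6deg need 0.8
-- rows 4
```

Emit:
{"method": "carry_out", "body": {
  "rows": [
    [-0.004,0.001,0.004,0,0,0,0],
    [0.004,0.001,0.023,0,0,0,0],
    [0.012,0.001,0.042,0,0,0,0],
    [0.021,0.001,0.061,0,0,0,0],
    [0.029,0.001,0.08,0,0,0,0],
    [0.038,0.001,0.1,0,0,0,0],
    [0.046,0.001,0.116,0,0,0,0],
    [0.046,0.001,0.116,0,0,0,0],
    [0.046,0.001,0.116,0,0,0,0]
  ]
}}

```text
clock: 9.3
eef_pos: [0.5709, 0.2893, 0.1652]
eef_rot: [2.002, 1.981, -0.429]
contact_force: [0.3, -0.1, -3.2]
width: 0.221
finger_force: 60.0
```

Run:
```python
from h import *
st()
calls([[(bb(y,9,p),YB,p,0,2) for y,p in ((47.5,-18),(50.5,-12),(53.5,-6),(55,0))],
[(bl(-56,10,p),YB,p,0,1) for p in (5,10,15,20,25,30,35)],[(bl(y,z,38),YB,38,0,1) for y,z in ((-40,15),(-20,22),(0,30),(0,60),(0,90))]])
```

```text
t 9.30 grasp [570.5 267.2 115.9] yawpitch [-90.58 -24.08  -0.12] F [ 0.3 -0.1 -3.2] w 0.221 ff 60.0
  x2 [-0.013, 0.001, 0.008, -0.002, 0.068, -0.001, 0.0] 12mm 6deg need 0.8
  x2 [-0.027, 0.001, 0.016, -0.002, 0.134, -0.001, 0.0] 13mm 6deg need 0.8
  x2 [-0.041, 0.001, 0.025, -0.002, 0.201, -0.001, 0.0] 13mm 6deg need 0.8
  x2 [-0.054, 0.001, 0.038, -0.001, 0.268, -0.001, 0.0] 15mm 6deg need 0.8
-- rows 8
  x1 [-0.016, -0.0, -0.007, -0.0, 0.056, -0.0, 0.0] 14mm 5deg need 0.7
  x1 [-0.033, -0.0, -0.012, 0.0, 0.111, -0.0, 0.0] 14mm 5deg need 0.7
  x1 [-0.05, -0.0, -0.015, 0.0, 0.167, -0.0, 0.0] 14mm 5deg need 0.7
  x1 [-0.067, -0.0, -0.016, 0.0, 0.222, 0.0, 0.0] 14mm 5deg need 0.7
  x1 [-0.084, -0.0, -0.016, 0.0, 0.278, 0.0, 0.0] 14mm 5deg need 0.7
  x1 [-0.102, 0.0, -0.015, 0.0, 0.333, -0.0, 0.0] 14mm 5deg need 0.7
  x1 [-0.119, -0.0, -0.012, -0.0, 0.389, -0.0, 0.0] 14mm 5deg need 0.7
-- rows 7
  x1 [0.01, -0.0, 0.003, -0.0, 0.033, 0.0, 0.0] 8mm 3deg need 0.4
  x1 [0.036, 0.0, 0.01, -0.0, 0.033, 0.0, 0.0] 21mm 0deg need 0.5
  x1 [0.062, 0.0, 0.016, -0.0, 0.033, 0.0, 0.0] 22mm 0deg need 0.5
  x1 [0.084, 0.0, -0.015, -0.0, 0.033, 0.0, 0.0] 30mm 0deg need 0.7
  x1 [0.105, 0.0, -0.045, -0.0, 0.033, 0.0, 0.0] 30mm 0deg need 0.7
-- rows 5
```

Emit:
{"method": "carry_out", "body": {
  "rows": [
    [-0.013,0.001,0.008,0,0.068,0,0],
    [-0.027,0.001,0.016,0,0.134,0,0],
    [-0.041,0.001,0.025,0,0.2,0,0],
    [-0.054,0.001,0.038,0,0.268,0,0],
    [-0.054,0.001,0.038,0,0.268,0,0]
  ]
}}

```text
clock: 9.72
eef_pos: [0.5722, 0.2336, 0.157]
eef_rot: [-2.237, -2.203, -0.007]
contact_force: [-0.7, -1.6, -2.0]
width: 0.222
finger_force: 60.0
```

Emit:
{"method": "carry_out", "body": {
  "rows": [
    [-0.016,0,-0.007,0,0.056,0,0],
    [-0.025,0,-0.01,0,0.083,0,0],
    [-0.033,0,-0.012,0,0.111,0,0],
    [-0.042,0,-0.014,0,0.139,0,0],
    [-0.05,0,-0.015,0,0.167,0,0],
    [-0.067,0,-0.016,0,0.222,0,0],
    [-0.084,0,-0.016,0,0.278,0,0],
    [-0.102,0,-0.015,0,0.333,0,0],
    [-0.119,0,-0.012,0,0.389,0,0],
    [-0.119,0,-0.012,0,0.389,0,0]
  ]
}}

```text
clock: 10.55
eef_pos: [0.5703, 0.1413, 0.1647]
eef_rot: [-1.882, -1.856, -0.597]
contact_force: [0.6, 8.3, -3.3]
width: 0.229
finger_force: 59.0
```

Run:
```python
from h import *
st()
calls([[(bl(y,z,38),YB,38,0,1) for y,z in ((-40,14),(-20,20),(0,28),(10,40),(10,70),(10,110))]])
w=get("wrist"); cv2.imwrite("pics/w6.png",w["pixels"][:,:,::-1])
```

```text
t 10.55 grasp [570.5 172.5 120.7] yawpitch [-90.86  35.36  -0.21] F [ 0.6  8.3 -3.3] w 0.229 ff 59.0
  x1 [0.011, -0.0, 0.004, 0.0, 0.029, -0.003, 0.0] 9mm 3deg need 0.4
  x1 [0.035, -0.001, 0.013, 0.0, 0.029, -0.003, 0.0] 21mm 0deg need 0.5
  x1 [0.062, -0.001, 0.019, 0.0, 0.029, -0.003, 0.0] 22mm 0deg need 0.5
  x1 [0.08, -0.001, 0.014, 0.0, 0.029, -0.003, 0.0] 16mm 0deg need 0.4
  x1 [0.102, -0.001, -0.017, 0.0, 0.029, -0.003, 0.0] 30mm 0deg need 0.7
  x1 [0.131, -0.001, -0.057, 0.0, 0.029, -0.003, 0.0] 40mm 0deg need 1.0
-- rows 6
```

View pics/w6.png

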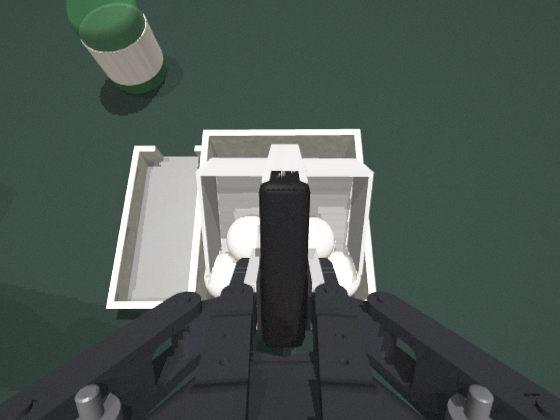

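The balls have rolled to the mouth against the bay's right wall, at (245,238), (320,238), (228,275) and (340,275). I'll draw the scoop back and out slowly.

Emit:
{"method": "carry_out", "body": {
  "rows": [
    [0.006,0,0.002,0,0.015,0,0],
    [0.011,0,0.004,0,0.029,0,0],
    [0.023,0,0.008,0,0.029,0,0],
    [0.035,0,0.012,0,0.029,0,0],
    [0.048,0,0.016,0,0.029,0,0],
    [0.062,0,0.019,0,0.029,0,0],
    [0.071,0,0.017,0,0.029,0,0],
    [0.08,0,0.014,0,0.029,0,0],
    [0.09,0,0,0,0.029,0,0],
    [0.102,0,-0.017,0,0.029,0,0],
    [0.115,0,-0.037,0,0.029,0,0],
    [0.131,0,-0.057,0,0.029,0,0]
  ]
}}

```text
clock: 11.6
eef_pos: [0.571, 0.2022, 0.2639]
eef_rot: [-1.854, -1.833, -0.632]
contact_force: [-0.2, 0.9, -1.3]
width: 0.228
finger_force: 59.8
```

Run:
```python
from h import *
st()
w=get("wrist"); W=cloud(w)*1000
Q=(W-np.array([570.8,232.5,0]))@Rb
m=(Q[...,2]>20)&(Q[...,2]<60)&(abs(Q[...,0])<58)&(abs(Q[...,1])<63)
g=np.full((13,12),0)
for q in Q[m]: i=int((q[1]+65)//10); j=int((q[0]+60)//10); g[i,j]=max(g[i,j],int(q[2]))
print(g)
rest=(454,-0)
calls([[(bl(10,130,38),YB,38,0,2)]])
c=get("top")
```

```text
t 11.60 grasp [571.3 235.2 221.2] yawpitch [-9.067e+01  3.769e+01 -4.000e-02] F [-0.2  0.9 -1.3] w 0.228 ff 59.8
[[ 0  0  0  0  0  0  0  0  0  0  0  0]
 [ 0  0  0  0  0 41 40  0  0  0  0  0]
 [ 0  0  0 30 39 42 41 33 36  0  0  0]
 [ 0  0  0 38  0  0  0 29 38  0  0  0]
 [ 0  0  0 41  0  0  0  0 41  0  0  0]
 [ 0  0  0  0  0  0  0  0 41  0  0  0]
 [ 0  0  0  0  0  0  0  0  0  0  0  0]
 [ 0  0  0  0  0  0  0  0  0  0  0  0]
 [ 0  0  0  0  0  0  0  0  0  0  0 51]
 [ 0  0  0  0  0  0  0  0  0  0  0 46]
 [ 0  0  0  0  0  0  0  0  0  0  0  0]
 [ 0  0  0  0  0  0  0  0  0  0  0  0]
 [ 0  0  0  0  0  0  0  0  0  0  0  0]]
  x2 [0.008, -0.002, -0.016, 0.004, 0.003, 0.001, 0.0] 14mm 0deg need 0.3
-- rows 2
```

Run:
```python
from h import *
from scipy.spatial.transform import Slerp
a=np.array([571.,235,221]); b=np.array([445.,1.5,215])
n=18
q=[(a+(b-a)*k/n+np.array([0,0,12*np.sin(np.pi*k/n)]),YB*(1-k/n),max(0,38*(1-k/12)),0,1) for k in range(1,n+1)]
calls([q[1:9:2],q[9::2]])
```

```text
x1 [-0.019, -0.013, -0.02, 0.068, -0.067, -0.09, 0.0] 24mm 12deg need 1.7
  x1 [-0.034, -0.027, -0.041, 0.122, -0.135, -0.19, 0.0] 23mm 12deg need 1.7
  x1 [-0.05, -0.043, -0.06, 0.165, -0.202, -0.295, 0.0] 24mm 12deg need 1.7
  x1 [-0.068, -0.061, -0.078, 0.196, -0.265, -0.407, 0.0] 25mm 12deg need 1.7
-- rows 4
  x1 [-0.006, -0.033, -0.002, 0.018, -0.07, -0.11, 0.0] 27mm 12deg need 1.7
  x1 [-0.013, -0.068, -0.001, 0.025, -0.139, -0.223, 0.0] 29mm 12deg need 1.7
  x1 [-0.027, -0.103, 0.0, 0.037, -0.137, -0.334, 0.0] 30mm 10deg need 1.4
  x1 [-0.042, -0.137, 0.002, 0.049, -0.135, -0.445, 0.0] 30mm 10deg need 1.4
  x1 [-0.056, -0.171, 0.005, 0.062, -0.132, -0.556, 0.0] 30mm 10deg need 1.4
-- rows 5
```

Each of these poses gets two rows.

Emit:
{"method": "carry_out", "body": {
  "rows": [
    [-0.019,-0.013,-0.02,0.068,-0.067,-0.09,0],
    [-0.019,-0.013,-0.02,0.068,-0.067,-0.09,0],
    [-0.034,-0.027,-0.041,0.122,-0.135,-0.19,0],
    [-0.034,-0.027,-0.041,0.122,-0.135,-0.19,0],
    [-0.05,-0.043,-0.06,0.165,-0.202,-0.295,0],
    [-0.05,-0.043,-0.06,0.165,-0.202,-0.295,0],
    [-0.068,-0.061,-0.078,0.196,-0.265,-0.407,0],
    [-0.068,-0.061,-0.078,0.196,-0.265,-0.407,0]
  ]
}}

```text
clock: 12.37
eef_pos: [0.5201, 0.1198, 0.2786]
eef_rot: [-1.241, -2.658, -0.128]
contact_force: [-0.3, 0.3, -2.3]
width: 0.226
finger_force: 60.0
```

Emit:
{"method": "carry_out", "body": {
  "rows": [
    [-0.006,-0.033,-0.002,0.018,-0.07,-0.11,0],
    [-0.006,-0.033,-0.002,0.018,-0.07,-0.11,0],
    [-0.013,-0.068,-0.001,0.025,-0.139,-0.223,0],
    [-0.013,-0.068,-0.001,0.025,-0.139,-0.223,0],
    [-0.027,-0.103,0,0.037,-0.137,-0.334,0],
    [-0.027,-0.103,0,0.037,-0.137,-0.334,0],
    [-0.042,-0.137,0.002,0.049,-0.135,-0.445,0],
    [-0.042,-0.137,0.002,0.049,-0.135,-0.445,0],
    [-0.056,-0.171,0.005,0.062,-0.132,-0.556,0],
    [-0.056,-0.171,0.005,0.062,-0.132,-0.556,0],
    [-0.056,-0.171,0.005,0.062,-0.132,-0.556,0]
  ]
}}

```text
clock: 13.28
eef_pos: [0.4425, 0.0007, 0.2649]
eef_rot: [-0.001, -3.134, -0.0]
contact_force: [-0.3, -0.2, -2.0]
width: 0.221
finger_force: 60.3
```

Run:
```python
from h import *
st()
calls([[((445,1.5,215),0,0,0,3),((445,1.5,110),0,0,0,5),((445,1.5,101),0,0,0,3)]])
c=get("top"); W=cloud(c)*1000
w=get("wrist"); V=cloud(w)*1000
for z in (W,V):
    m=(z[...,2]>205)&(z[...,2]<240)&(abs(z[...,0]-430)<70)&(abs(z[...,1])<12); P=z[m]
    if len(P)>20: print(len(P),cv2.minAreaRect(P[:,:2].astype(np.float32)),np.polyfit(P[:,0],P[:,2],1), np.percentile(P[:,2],[5,50,95]))
```

```text
t 13.28 grasp [442.1   0.7 210.9] yawpitch [-0.05  0.45  0.01] F [-0.3 -0.2 -2. ] w 0.221 ff 60.3
  x3 [-0.003, 0.001, -0.005, 0.0, -0.005, -0.001, 0.0] 5mm 0deg need 0.1
  x5 [-0.004, 0.001, 0.126, 0.0, -0.005, -0.001, 0.0] 105mm 0deg need 2.5
  x3 [-0.004, 0.001, 0.137, 0.0, -0.005, -0.001, 0.0] 9mm 0deg need 0.2
-- rows 11
92 ((403.1780090332031, 2.3238563537597656), (18.58819007873535, 21.725297927856445), 89.44904327392578) [  0.17596201 153.61025503] [219.2308932  225.39831516 228.48223249]
9013 ((431.65118408203125, 0.0006074905395507812), (23.993633270263672, 81.93904876708984), 89.9660873413086) [-5.32871123e-03  2.26083876e+02] [218.64221513 224.01045731 230.14745753]
```

Emit:
{"method": "carry_out", "body": {
  "rows": [
    [-0.003,0.001,0.03,0,-0.005,0,0],
    [-0.003,0.001,0.07,0,-0.005,0,0],
    [-0.004,0.001,0.11,0,-0.005,0,0],
    [-0.004,0.001,0.13,0,-0.005,0,0],
    [-0.004,0.001,0.137,0,-0.005,0,0],
    [-0.004,0.001,0.137,0,-0.005,0,0],
    [-0.004,0.001,0.14,0,-0.005,0,0],
    [-0.004,0.001,0.142,0,-0.005,0,0]
  ]
}}

```text
clock: 14.05
eef_pos: [0.4468, 0.0025, 0.1529]
eef_rot: [0.001, 3.138, -0.001]
contact_force: [-7.1, 1.2, 21.3]
width: 0.221
finger_force: 63.6
```

Run:
```python
from h import *
st()
```

```text
t 14.05 grasp [447.    2.4  98.9] yawpitch [-0.03 -0.18 -0.04] F [-7.1  1.2 21.3] w 0.221 ff 63.6
```

Emit:
{"method": "carry_out", "body": {
  "rows": [
    [0,0,-0.002,0,0,0,0],
    [0,0,-0.002,0,0,0,0.5],
    [0,0,-0.002,0,0,0,0.7],
    [0,0,-0.002,0,0,0,0.8],
    [0,0,-0.002,0,0,0,0.8],
    [0,0,-0.002,0,0,0,0.8]
  ]
}}

```text
clock: 14.55
eef_pos: [0.4459, 0.0024, 0.1534]
eef_rot: [0.001, 3.14, -0.0]
contact_force: [0.2, -0.2, 0.1]
width: 0.8
finger_force: 0.0
```

Emit:
{"method": "carry_out", "body": {
  "rows": [
    [0,0,-0.04,0,0,0,0.8],
    [0,0,-0.08,0,0,0,0.8],
    [0,0,-0.12,0,0,0,0.9],
    [0,0,-0.15,0,0,0,1],
    [0,0,-0.17,0,0,0,1],
    [0,0,-0.17,0,0,0,1]
  ]
}}

```text
clock: 15.05
eef_pos: [0.4474, 0.002, 0.293]
eef_rot: [0.0, 3.133, -0.003]
contact_force: [1.0, 0.3, 0.1]
width: 1.003
finger_force: 0.0
```

Run:
```python
from h import *
st()
w=get("wrist"); V=cloud(w)*1000
def f(n,x0,x1,y0,y1,lo,hi):
    m=(V[...,2]>lo)&(V[...,2]<hi)&(V[...,0]>x0)&(V[...,0]<x1)&(V[...,1]>y0)&(V[...,1]<y1); P=V[m]
    if len(P)>20: r=cv2.minAreaRect(P[:,:2].astype(np.float32)); print(n,len(P),np.round(r[0],1),np.round(r[1],1),round(r[2],1),"zslope",np.polyfit(P[:,0],P[:,2],1).round(3),np.percentile(P[:,2],[5,50,95]))
f("grip",370,520,-15,20,95,120); f("walls",370,540,-60,60,36,50); f("rim",360,550,-85,85,9,14)
f("case",590,740,-50,90,20,30)
```

```text
t 15.05 grasp [447.8   1.9 239. ] yawpitch [-0.02 -0.48 -0.11] F [1.  0.3 0.1] w 1.003 ff 0.0
grip 2017 [433.7   2.5] [20.  79.7] 89.7 zslope [6.00000e-03 1.05427e+02] [105.3536323  108.30936511 109.55569988]
walls 663 [434.3   2.5] [104.2  81. ] 89.9 zslope [-8.0000e-03  4.7071e+01] [38.16457039 44.23341088 45.69782632]
rim 1915 [452.3   0.7] [140.4 160.6] 89.2 zslope [-2.0000e-03  1.3402e+01] [10.03429437 12.49485337 13.63814608]
case 1490 [652.   17.1] [ 50.8 102.4] 68.6 zslope [8.0000e-03 2.0168e+01] [21.8845287  25.30435936 26.69256771]
```

The scoop stands level in its rest with the bar top at z = 108. Next is the case.

Run:
```python
from h import *
calls([[((658,16,130),68.5,0,1,10)]])
```

```text
x10 [-0.264, 0.018, 0.135, -0.003, 0.002, -0.761, 1.0] 237mm 69deg need 9.6
-- rows 10
```

Emit:
{"method": "carry_out", "body": {
  "rows": [
    [-0.05,0.003,0,0,0,-0.08,1],
    [-0.1,0.006,0,0,0,-0.16,1],
    [-0.15,0.01,0.02,0,0,-0.24,1],
    [-0.2,0.013,0.05,0,0,-0.32,1],
    [-0.23,0.015,0.08,0,0,-0.4,1],
    [-0.264,0.018,0.1,0,0,-0.48,1],
    [-0.264,0.018,0.12,0,0,-0.56,1],
    [-0.264,0.018,0.135,0,0,-0.64,1],
    [-0.264,0.018,0.135,0,0,-0.7,1],
    [-0.264,0.018,0.135,0,0,-0.761,1],
    [-0.264,0.018,0.135,0,0,-0.761,1],
    [-0.264,0.018,0.135,0,0,-0.761,1]
  ]
}}

```text
clock: 16.1
eef_pos: [0.6564, 0.0168, 0.1797]
eef_rot: [1.763, -2.599, -0.002]
contact_force: [0.7, -0.3, 0.5]
width: 0.997
finger_force: 0.0
```

Run:
```python
from h import *
st()
w=get("wrist"); V=cloud(w)*1000
m=(V[...,2]>52)&(V[...,2]<66)&(np.hypot(V[...,0]-658,V[...,1]-16)<40); P=V[m]; r=cv2.minAreaRect(P[:,:2].astype(np.float32)); print(len(P),r,np.median(P[:,2]))
m=(V[...,2]>20)&(V[...,2]<30)&(np.hypot(V[...,0]-658,V[...,1]-16)<70); P=V[m]; r=cv2.minAreaRect(P[:,:2].astype(np.float32)); print(len(P),r,np.median(P[:,2]))
calls([[((658,16,48),68.5,0,1,4),((658,16,48),68.5,0,0,6)]])
```

```text
t 16.10 grasp [656.3  16.8 125.7] yawpitch [6.831e+01 2.000e-02 9.000e-02] F [ 0.7 -0.3  0.5] w 0.997 ff 0.0
1777 ((656.2430419921875, 15.135027885437012), (43.52477264404297, 19.715923309326172), 67.73149871826172) 60.44956772753392
6753 ((656.14306640625, 14.959575653076172), (49.45682144165039, 110.26631164550781), 68.34437561035156) 25.588652587554
  x4 [0.0, -0.002, 0.098, 0.0, -0.0, -0.002, 1.0] 78mm 0deg need 1.9
  x6 [0.0, -0.002, 0.098, 0.0, -0.0, -0.002, 0.0] 0mm 0deg need 0.0
-- rows 10
```

Emit:
{"method": "carry_out", "body": {
  "rows": [
    [0,-0.001,0.03,0,0,0,1],
    [0,-0.001,0.07,0,0,0,1],
    [0,-0.001,0.096,0,0,0,1],
    [0,-0.001,0.097,0,0,0,1],
    [0,-0.001,0.097,0,0,0,1],
    [0,-0.001,0.097,0,0,0,0],
    [0,-0.001,0.097,0,0,0,0],
    [0,-0.001,0.097,0,0,0,0],
    [0,-0.001,0.097,0,0,0,0],
    [0,-0.001,0.097,0,0,0,0],
    [0,-0.001,0.097,0,0,0,0]
  ]
}}

```text
clock: 17.07
eef_pos: [0.6584, 0.0164, 0.1051]
eef_rot: [-1.766, 2.595, -0.003]
contact_force: [0.9, -0.1, -0.9]
width: 0.223
finger_force: 59.2
```

Run:
```python
from h import *
st()
R,p=now(); g=(p+R[:,2]*.054)*1000
u=g+[0,0,110]; o=np.array([473.8,233.3,g[2]+110])
calls([[(u,68.4,0,0,3),(u+(o-u)*.5,34,0,0,5)],[(o,-.5,0,0,6)]])
```

```text
t 17.07 grasp [658.6  16.4  51.1] yawpitch [ 6.847e+01 -4.000e-02 -1.700e-01] F [ 0.9 -0.1 -0.9] w 0.223 ff 59.2
  x3 [-0.0, -0.001, -0.137, -0.002, 0.0, 0.001, 0.0] 110mm 0deg need 2.6
  x5 [-0.084, 0.157, -0.138, -0.002, 0.001, 0.383, 0.0] 142mm 34deg need 4.8
-- rows 8
  x6 [0.02, 0.177, 0.0, 0.0, 0.0, 0.383, 0.0] 142mm 35deg need 4.8
-- rows 6
```

Emit:
{"method": "carry_out", "body": {
  "rows": [
    [0,0,-0.045,0,0,0,0],
    [0,0,-0.09,0,0,0,0],
    [0,0,-0.137,0,0,0,0],
    [-0.014,0.026,-0.138,0,0,0.064,0],
    [-0.028,0.052,-0.138,0,0,0.128,0],
    [-0.042,0.079,-0.138,0,0,0.192,0],
    [-0.056,0.105,-0.138,0,0,0.256,0],
    [-0.07,0.131,-0.138,0,0,0.32,0],
    [-0.084,0.157,-0.138,0,0,0.383,0],
    [-0.084,0.157,-0.138,0,0,0.383,0]
  ]
}}

```text
clock: 17.9
eef_pos: [0.5622, 0.1282, 0.2141]
eef_rot: [0.915, -3.004, -0.003]
contact_force: [-0.0, 0.0, -2.3]
width: 0.221
finger_force: 59.3
```

Emit:
{"method": "carry_out", "body": {
  "rows": [
    [0.003,0.03,0,0,0,0.064,0],
    [0.006,0.06,0,0,0,0.128,0],
    [0.01,0.09,0,0,0,0.192,0],
    [0.013,0.12,0,0,0,0.256,0],
    [0.017,0.15,0,0,0,0.32,0],
    [0.02,0.177,0,0,0,0.383,0],
    [0.02,0.177,0,0,0,0.383,0],
    [0.02,0.177,0,0,0,0.383,0],
    [0.02,0.177,0,0,0,0.383,0]
  ]
}}

```text
clock: 18.65
eef_pos: [0.4737, 0.2332, 0.2143]
eef_rot: [0.009, 3.139, -0.001]
contact_force: [0.5, -0.3, -1.5]
width: 0.228
finger_force: 59.3
```

Run:
```python
from h import *
st()
w=get("wrist"); V=cloud(w)*1000
def f(n,x0,x1,y0,y1,lo,hi):
    m=(V[...,2]>lo)&(V[...,2]<hi)&(V[...,0]>x0)&(V[...,0]<x1)&(V[...,1]>y0)&(V[...,1]<y1); P=V[m]
    if len(P)>20: r=cv2.minAreaRect(P[:,:2].astype(np.float32)); print(n,len(P),np.round(r[0],1),np.round(r[1],1),round(r[2],1),np.percentile(P[:,2],[5,50,95]))
f("case top",420,520,160,330,128,140); f("tab",420,520,285,345,112,126)
f("low rim",425,500,150,310,21,29)
calls([[((473.8,233.3,80),-.5,0,0,4),((473.8,233.3,62),-.5,0,0,3)]])
```

```text
t 18.65 grasp [473.9 233.2 160.3] yawpitch [-0.32 -0.12 -0.03] F [ 0.5 -0.3 -1.5] w 0.228 ff 59.3
case top 11229 [471.4 233.3] [110.7  50.1] 89.6 [131.8277508  134.74584218 135.80439244]
tab 1775 [466.2 300.8] [31.7 37.5] 89.7 [118.88333822 122.92528676 123.9349869 ]
low rim 1397 [452.6 232.9] [140.4  36.2] 90.0 [23.31962383 25.51321958 26.74671424]
  x4 [0.0, 0.001, 0.1, -0.0, 0.001, 0.001, 0.0] 80mm 0deg need 1.9
  x3 [0.0, 0.001, 0.123, -0.0, 0.001, 0.001, 0.0] 18mm 0deg need 0.4
-- rows 7
```

Emit:
{"method": "carry_out", "body": {
  "rows": [
    [0,0,0.03,0,0,0,0],
    [0,0,0.07,0,0,0,0],
    [0,0,0.1,0,0,0,0],
    [0,0,0.115,0,0,0,0],
    [0,0,0.124,0,0,0,0],
    [0,0,0.128,0,0,0,0],
    [0,0,0.13,0,0,0,0],
    [0,0,0.13,0,0,0,0]
  ]
}}

```text
clock: 19.37
eef_pos: [0.4741, 0.2332, 0.1106]
eef_rot: [0.013, 3.139, 0.0]
contact_force: [-0.3, 0.1, -1.8]
width: 0.223
finger_force: 59.4
```

```bash
python3 -c "
from h import *
st()"
```

```text
t 19.37 grasp [474.2 233.2  56.6] yawpitch [-0.48 -0.14  0.  ] F [-0.3  0.1 -1.8] w 0.223 ff 59.4
```

Emit:
{"method": "carry_out", "body": {
  "rows": [
    [0,0,0.001,0,0,0,0],
    [0,0,0.0018,0,0,0,0],
    [0,0,0.0018,0,0,0,0]
  ]
}}

```text
clock: 19.62
eef_pos: [0.4742, 0.2336, 0.11]
eef_rot: [0.012, 3.138, 0.001]
contact_force: [-0.7, -1.2, 3.1]
width: 0.226
finger_force: 60.0
```

Emit:
{"method": "carry_out", "body": {
  "rows": [
    [0,0,0,0,0,0,0.4],
    [0,0,0,0,0,0,0.6],
    [0,0,0,0,0,0,0.7],
    [0,0,0,0,0,0,0.7],
    [0,0,0,0,0,0,0.7]
  ]
}}

```text
clock: 20.03
eef_pos: [0.4732, 0.2335, 0.1086]
eef_rot: [0.013, 3.14, -0.0]
contact_force: [0.1, -0.1, 0.1]
width: 0.701
finger_force: 0.0
```

Emit:
{"method": "carry_out", "body": {
  "rows": [
    [0,0,-0.03,0,0,0,0.7],
    [0,0,-0.07,0,0,0,0.7],
    [0,0,-0.12,0,0,0,0.7],
    [0,0,-0.17,0,0,0,0.7],
    [0,0,-0.22,0,0,0,0.7],
    [0,0,-0.25,0,0,0,0.7],
    [0,0,-0.25,0,0,0,0.7]
  ]
}}

```text
clock: 20.62
eef_pos: [0.4753, 0.2342, 0.3152]
eef_rot: [0.012, 3.129, 0.004]
contact_force: [0.4, 0.5, 0.8]
width: 0.699
finger_force: 0.0
```

Run:
```python
from h import *
st()
w=get("wrist"); V=cloud(w)*1000
def f(n,x0,x1,y0,y1,lo,hi):
    m=(V[...,2]>lo)&(V[...,2]<hi)&(V[...,0]>x0)&(V[...,0]<x1)&(V[...,1]>y0)&(V[...,1]<y1); P=V[m]
    if len(P)>20: r=cv2.minAreaRect(P[:,:2].astype(np.float32)); print(n,len(P),np.round(r[0],1),np.round(r[1],1),round(r[2],1),np.percentile(P[:,2],[5,50,95]),np.polyfit(P[:,1],P[:,2],1).round(3),np.polyfit(P[:,0],P[:,2],1).round(3))
f("case top",443,500,174,292,27,34); f("grip",440,505,200,260,58,72);f("tab",440,505,302,335,8,26)
c=get("top")
a=cv2.resize(c["pixels"][130:275,90:460],(740,290),interpolation=cv2.INTER_CUBIC); b=cv2.resize(w["pixels"],(400,300))
cv2.imwrite("pics/fin.png",np.vstack([a,np.hstack([b,np.zeros((300,340,3),np.uint8)])])[:,:,::-1])
```

```text
t 20.62 grasp [475.9 234.3 261.2] yawpitch [-0.46 -0.72  0.16] F [0.4 0.5 0.8] w 0.699 ff 0.0
case top 3040 [472.6 233.8] [110.1  49.2] 89.5 [29.08044889 30.57605996 31.89978719] [1.0000e-03 3.0408e+01] [6.0000e-03 2.7685e+01]
grip 711 [472.9 233.8] [19.  44.7] 89.8 [63.39735253 65.40705833 66.63316871] [1.0000e-03 6.5081e+01] [6.0000e-03 6.2568e+01]
tab 246 [467.8 309.5] [14.9 51.4] 89.7 [17.17815637 18.69910787 20.12225918] [-0.089 46.317] [-2.000e-02  2.832e+01]
```

View pics/fin.png

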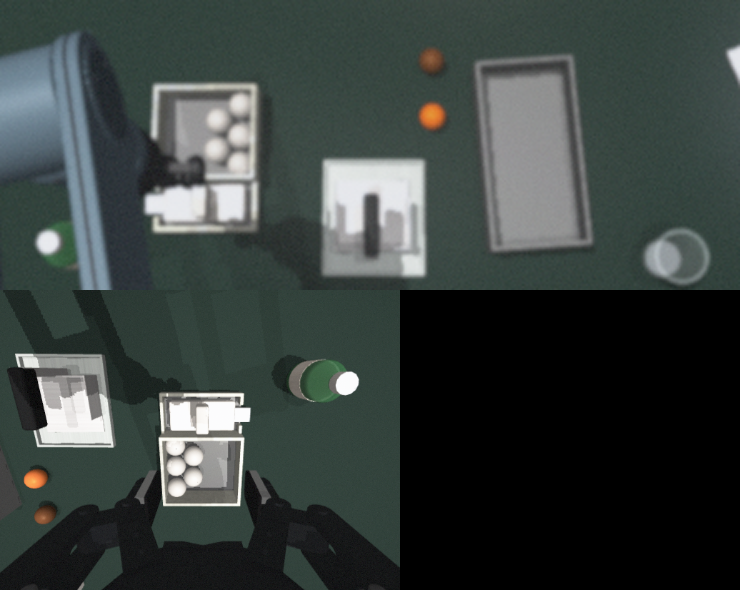

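The final picture shows all five balls in the deep bay, at (240,105) to (238,162). The case sits level in the low bay, body top at z = 30.5, with its tab out through the notch at (155,204). The scoop is in its rest at (371,225), and the bottle and beaker have not moved.

```bash
python3 -c "
from h import *
print(arm.sign_off())"
```

```text
the job is handed in; nothing more can be done
None
```

The job is handed in at about 21 s of robot time: all five balls are in the deep bay, the scoop stands pan down in its rest, the case lies flat in the low bay with its tab out through the notch, and the bottle and beaker were not disturbed.

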